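# Load the centrifuge in balance

### The arm

A 6-joint arm with a two-finger parallel gripper is mounted at the origin on a cart in front of the work surface, level with it; the furniture and walls round the work are solid. World frame = base frame: x ahead of the robot, y to its left, z up, the work surface at z = 0. Lengths are in m, angles in rad, forces in N, time in s.
With the tool pointing down it reaches from about 0.35 to 0.85 m from the base axis. Payload 8.1 kg.
Tool frame: the origin (TCP) lies on the centre line of the jaws, within the pads' length; the fingertips stand 8 mm ahead of it and the grasp point (between the pads) lies 11 mm behind it; z points along the fingers, y is the line along which they close (so a half turn about z gives the same grasp; the last joint's range is limited). The gripper opens to 85 mm and grips with 20 to 120 N. Pads are 22 mm wide; open, the fingers measure 114 mm over their backs; the gripper's body (76 mm by 85 mm) begins 54 mm behind the grasp point. The pads swing forward as they close: fully open they stand 13 mm farther back than shut.
Start: joints at [1.137, 0.13, 1.488, -0, 1.523, -0.085], TCP at [0.205, 0.564, 0.201] pointing down, gripper open.
Joint ranges: [-2.96, 2.96], [-0.89, 2.26], [0.02, 2.5], [-1.34, 4.48], [0, 2.73], [-2.66, 2.66]. Speed limits (rad/s): [2.39, 2.39, 2.79, 3.14, 3.14, 3.14].

### API

Orientations are given as a unit quaternion [w, x, y, z].
In Python, from cell import ctrl gives the robot as it stands. The module is installed in compiled form; this text tells all that it offers.
- The arm moves only by the shell command python3 -m jog 'ROWS' [OPENING] [FORCE]. ROWS is JSON, a list that holds one entry, the list of rows, each a list of 6 numbers: the shift along the tool's x, y, z each as a share of 20 cm, from -1 to 1, then the turn, a rotation vector about the tool's x, y, z each as a share of 2 pi rad, from -1 to 1. A call has 1 to 8 rows; each row is the pose to reach, as a shift and turn from the pose commanded when the call began, along the tool's axes at that moment, turning the shorter way round; what a row does not reach only later rows make up. A row lasts 1/8 s, in which the tool goes at most 62.5 mm and 10.7 degrees, less where a joint would pass 70% of its speed; a pose out of reach is approached as far as the arm can. A call with a number of a shift or a turn outside -1 to 1 is refused whole. A call with a gripper value outside its range is refused whole. OPENING is the opening, from 0 (shut) to 1 (fully open), set as the call begins (- or left out, the last holds). The fingers move at their own pace and stop on an object; FORCE is the grip in N (left out, the last holds). Time passes only in rows, so rows that repeat a pose let the fingers close. It gives the time, the measured TCP pose, the force, the opening and the grip force at its end, in the units of the state.
- ctrl.sense(): the state, without advancing time (a new reading comes with each control period).
- ctrl.capture(name): name is "scene" or "top" or "wrist"; returns a dict with "image" (420x560x3 uint8, blue, green, red), "depth" (420x560 float32, m along the optical axis (not along the pixel's ray), 0 where there is no reading), "intrinsics" (3x3 intrinsics, pixels), "rvec" (rotation vector, rad) and "tvec" (3), from world to camera coordinates, as OpenCV has them; the wrist camera has in their place "mount" (4x4, takes a point from camera to tool coordinates, whose origin is the TCP and whose axes are the flange's). Camera axes: x right, y down, z forward; pixel columns grow to the right and rows downward; lengths in m; the calibration is good to about 2 mm. A picture is of the moment at which its call begins: read the wrist's pose just before it.
- ctrl.finish_job(): hands the job in; it is judged then, once.
Trained networks look in a picture, given as the dict that the camera call returned (one of the last four; its "shot" number tells which), for a name from the list of things; names that differ only in an ending like _2 or _b are one class to them, and where a whole thing is asked for, a point or a joint stands for the part that bears it (a point fixed in the world has none). Each returns a list of dicts, best first, with "conf" (0 to 1); they miss things now and then, are a little off and sometimes report something else, mostly with a low value. They report only what shows in the picture. A call takes as long as a camera call.
- ctrl.regions_of(picture, target): "mask" (420x560 bool, what is visible of it) and "xy" ([column, row] in pixels, amid what is visible of it).
The state is a dict: "clock": time; "q": joint angles; "qd": joint speeds; "joint_torque": joint torques, N m; "eef_pos": TCP position; "orientation": TCP orientation; "contact_force": force on the tool from outside, world axes, zero at the start; "ft_torque": the same for the moment, N m; "width": opening from 0.0 (shut) to 1.0 (fully open); "gripper_force": force on a finger pad.
Only numpy, scipy, OpenCV 4.12 (cv2) and the standard library are available. Lean on these libraries where they do the work, as an engineer would, in place of code of your own. Each camera call takes 0.05 s, during which the arm holds its last target. There are 200 camera calls.

### The job

Load the open centrifuge for a balanced run: take the four 50 ml tubes out of the blue rack and lower each gently into a rotor bucket of its own, right down to the bottom, so that the two orange-capped tubes sit in opposite buckets, straight across the rotor axis from each other, and the two blue-capped ones in the other two. Leave the narrow blue-capped tubes in the orange rack where they are, do not drop or tip anything over, and let go of every tube.

Things in the scene. Friction and masses are not known exactly. Their poses are not given: they have to be found in the camera images.
- tube_orange_1: closed 50 ml screw-cap tube with an orange cap, about 60 g, upright in one of the occupied cells of the blue rack; 114 mm tall, body 28 mm diameter with a cone below, cap 32 mm diameter, 12 mm high, at the very top; origin at the tip of the cone on the axis, z up along the tube. Grip it from above at the cap; it lifts straight out
- tube_orange_2: closed 50 ml screw-cap tube with an orange cap, about 60 g, upright in one of the occupied cells of the blue rack; 114 mm tall, body 28 mm diameter with a cone below, cap 32 mm diameter, 12 mm high, at the very top; origin at the tip of the cone on the axis, z up along the tube. Grip it from above at the cap; it lifts straight out
- tube_blue_1: closed 50 ml screw-cap tube with a blue cap, about 60 g, upright in one of the occupied cells of the blue rack; 114 mm tall, body 28 mm diameter with a cone below, cap 32 mm diameter, 12 mm high, at the very top; origin at the tip of the cone on the axis, z up along the tube. Grip it from above at the cap; it lifts straight out
- tube_blue_2: closed 50 ml screw-cap tube with a blue cap, about 60 g, upright in one of the occupied cells of the blue rack; 114 mm tall, body 28 mm diameter with a cone below, cap 32 mm diameter, 12 mm high, at the very top; origin at the tip of the cone on the axis, z up along the tube. Grip it from above at the cap; it lifts straight out
- bucket_a: one of four alike swing-out metal buckets of the rotor, across the axis from bucket_c, 66 mm from the axis, 93 mm from its neighbours; bore 33 mm, flared mouth 41 mm; origin on the bore axis at its pins, z up; rim 31 mm above, inner floor 37 mm below it (a seated tube's tip is 35 to 37 mm below). Sprung upright, its foot gives outward at 1.5 N m/rad; the rotor turns against 0.12 N m of friction
- bucket_b: one of four alike swing-out metal buckets of the rotor, across the axis from bucket_d, 66 mm from the axis, 93 mm from its neighbours; bore 33 mm, flared mouth 41 mm; origin on the bore axis at its pins, z up; rim 31 mm above, inner floor 37 mm below it (a seated tube's tip is 35 to 37 mm below). Sprung upright, its foot gives outward at 1.5 N m/rad; the rotor turns against 0.12 N m of friction
- bucket_c: one of four alike swing-out metal buckets of the rotor, across the axis from bucket_a, 66 mm from the axis, 93 mm from its neighbours; bore 33 mm, flared mouth 41 mm; origin on the bore axis at its pins, z up; rim 31 mm above, inner floor 37 mm below it (a seated tube's tip is 35 to 37 mm below). Sprung upright, its foot gives outward at 1.5 N m/rad; the rotor turns against 0.12 N m of friction
- bucket_d: one of four alike swing-out metal buckets of the rotor, across the axis from bucket_b, 66 mm from the axis, 93 mm from its neighbours; bore 33 mm, flared mouth 41 mm; origin on the bore axis at its pins, z up; rim 31 mm above, inner floor 37 mm below it (a seated tube's tip is 35 to 37 mm below). Sprung upright, its foot gives outward at 1.5 N m/rad; the rotor turns against 0.12 N m of friction
- rack: blue grid rack, fixed, 72 x 140 x 62 mm high; origin at the centre of its underside, x along its short side, y along the long side, floor 4 mm thick. The 50 ml tubes stand at (x, y) = (-17, 49.5), (17, 17), (-17, -17), (17, -49.5) mm, every second cell: fingers that close along its x axis stand in free cells, 36 mm between the neighbouring caps
- narrow_tube: one of three narrow 15 ml tubes (20 mm blue cap, 118 mm tall) that stand upright in the long orange rack (46 x 390 x 57 mm) behind the blue one, next to the water bath; not part of the job, to be left there; origin at its tip, z up

How it is judged:
At the end, for the whole second after the job is handed in: All four 50 ml tubes stand released, at rest and upright (11 deg) in buckets, tip within 8 mm of the bucket's axis and at least 31 mm below its origin; the orange caps in opposite buckets (a, c or b, d), the blue caps in the other two; the narrow tube within 15 mm of its start (((horizontal distance between tube_orange_1 and bucket_a below 0.008 m and z of tube_orange_1 in the frame of bucket_a between -0.042 and -0.031 m and horizontal distance between tube_orange_2 and bucket_c below 0.008 m and z of tube_orange_2 in the frame of bucket_c between -0.042 and -0.031 m and horizontal distance between tube_blue_1 and bucket_b below 0.008 m and z of tube_blue_1 in the frame of bucket_b between -0.042 and -0.031 m and horizontal distance between tube_blue_2 and bucket_d below 0.008 m and z of tube_blue_2 in the frame of bucket_d between -0.042 and -0.031 m) or (horizontal distance between tube_orange_1 and bucket_c below 0.008 m and z of tube_orange_1 in the frame of bucket_c between -0.042 and -0.031 m and horizontal distance between tube_orange_2 and bucket_a below 0.008 m and z of tube_orange_2 in the frame of bucket_a between -0.042 and -0.031 m and horizontal distance between tube_blue_1 and bucket_b below 0.008 m and z of tube_blue_1 in the frame of bucket_b between -0.042 and -0.031 m and horizontal distance between tube_blue_2 and bucket_d below 0.008 m and z of tube_blue_2 in the frame of bucket_d between -0.042 and -0.031 m) or (horizontal distance between tube_orange_1 and bucket_a below 0.008 m and z of tube_orange_1 in the frame of bucket_a between -0.042 and -0.031 m and horizontal distance between tube_orange_2 and bucket_c below 0.008 m and z of tube_orange_2 in the frame of bucket_c between -0.042 and -0.031 m and horizontal distance between tube_blue_1 and bucket_d below 0.008 m and z of tube_blue_1 in the frame of bucket_d between -0.042 and -0.031 m and horizontal distance between tube_blue_2 and bucket_b below 0.008 m and z of tube_blue_2 in the frame of bucket_b between -0.042 and -0.031 m) or (horizontal distance between tube_orange_1 and bucket_c below 0.008 m and z of tube_orange_1 in the frame of bucket_c between -0.042 and -0.031 m and horizontal distance between tube_orange_2 and bucket_a below 0.008 m and z of tube_orange_2 in the frame of bucket_a between -0.042 and -0.031 m and horizontal distance between tube_blue_1 and bucket_d below 0.008 m and z of tube_blue_1 in the frame of bucket_d between -0.042 and -0.031 m and horizontal distance between tube_blue_2 and bucket_b below 0.008 m and z of tube_blue_2 in the frame of bucket_b between -0.042 and -0.031 m) or (horizontal distance between tube_orange_1 and bucket_b below 0.008 m and z of tube_orange_1 in the frame of bucket_b between -0.042 and -0.031 m and horizontal distance between tube_orange_2 and bucket_d below 0.008 m and z of tube_orange_2 in the frame of bucket_d between -0.042 and -0.031 m and horizontal distance between tube_blue_1 and bucket_a below 0.008 m and z of tube_blue_1 in the frame of bucket_a between -0.042 and -0.031 m and horizontal distance between tube_blue_2 and bucket_c below 0.008 m and z of tube_blue_2 in the frame of bucket_c between -0.042 and -0.031 m) or (horizontal distance between tube_orange_1 and bucket_d below 0.008 m and z of tube_orange_1 in the frame of bucket_d between -0.042 and -0.031 m and horizontal distance between tube_orange_2 and bucket_b below 0.008 m and z of tube_orange_2 in the frame of bucket_b between -0.042 and -0.031 m and horizontal distance between tube_blue_1 and bucket_a below 0.008 m and z of tube_blue_1 in the frame of bucket_a between -0.042 and -0.031 m and horizontal distance between tube_blue_2 and bucket_c below 0.008 m and z of tube_blue_2 in the frame of bucket_c between -0.042 and -0.031 m) or (horizontal distance between tube_orange_1 and bucket_b below 0.008 m and z of tube_orange_1 in the frame of bucket_b between -0.042 and -0.031 m and horizontal distance between tube_orange_2 and bucket_d below 0.008 m and z of tube_orange_2 in the frame of bucket_d between -0.042 and -0.031 m and horizontal distance between tube_blue_1 and bucket_c below 0.008 m and z of tube_blue_1 in the frame of bucket_c between -0.042 and -0.031 m and horizontal distance between tube_blue_2 and bucket_a below 0.008 m and z of tube_blue_2 in the frame of bucket_a between -0.042 and -0.031 m) or (horizontal distance between tube_orange_1 and bucket_d below 0.008 m and z of tube_orange_1 in the frame of bucket_d between -0.042 and -0.031 m and horizontal distance between tube_orange_2 and bucket_b below 0.008 m and z of tube_orange_2 in the frame of bucket_b between -0.042 and -0.031 m and horizontal distance between tube_blue_1 and bucket_c below 0.008 m and z of tube_blue_1 in the frame of bucket_c between -0.042 and -0.031 m and horizontal distance between tube_blue_2 and bucket_a below 0.008 m and z of tube_blue_2 in the frame of bucket_a between -0.042 and -0.031 m)) and linear speed of each of tube_orange_1, tube_orange_2, tube_blue_1, tube_blue_2 below 0.02 m/s and contact force between the fingers and tube_orange_1 below 0.05 N and angle between each of tube_orange_1, tube_orange_2, tube_blue_1, tube_blue_2's own z axis and vertical below 0.2 rad and contact force between the fingers and tube_orange_2 below 0.05 N and contact force between the fingers and tube_blue_1 below 0.05 N and contact force between the fingers and tube_blue_2 below 0.05 N and distance of narrow_tube from where it was at the start of the episode below 0.015 m and angle between narrow_tube's own z axis and vertical below 0.25 rad); the robot touches nothing.
It fails at once if a 50 ml tube is let fall (faster than 0.7 m/s while out of the fingers) instead of being lowered ((linear speed of tube_orange_1 above 0.7 m/s and contact force between the fingers and tube_orange_1 below 0.05 N) or (linear speed of tube_orange_2 above 0.7 m/s and contact force between the fingers and tube_orange_2 below 0.05 N) or (linear speed of tube_blue_1 above 0.7 m/s and contact force between the fingers and tube_blue_1 below 0.05 N) or (linear speed of tube_blue_2 above 0.7 m/s and contact force between the fingers and tube_blue_2 below 0.05 N)).
It fails at once if a 50 ml tube is tipped over (more than about 50 degrees) (angle between any of tube_orange_1, tube_orange_2, tube_blue_1, tube_blue_2's own z axis and vertical above 0.9 rad).
It fails at once if the narrow 15 ml tube is pulled from its rack or knocked (distance of narrow_tube from where it was at the start of the episode above 0.025 m or angle between narrow_tube's own z axis and vertical above 0.35 rad).
It also fails if it takes over 115 s, if anything falls off the work surface, if the arm or the gripper's body presses on something with over 40 N, if the wrist force passes 120 N, or if a joint passes its speed limit or range.

## Working session

There is one attempt and no reset: what is moved stays moved. The work goes in short steps, Python scripts to look and compute and a shell command to move; the robot and the scene stay as the last step left them, time stands still between calls to the robot, and variables do not carry over. Pictures are saved under pics/ and viewed, at most 14 in all, crops included, and the job is handed in when it is done.

```bash
mkdir -p pics; cat > h.py <<'E'
import numpy as np, cv2, json
from scipy.spatial.transform import Rotation as R
from cell import ctrl
def cam2world(p, s=None):
    if 'rvec' in p:
        M=cv2.Rodrigues(np.array(p['rvec'],float))[0]; t=np.array(p['tvec'],float).ravel()
        return lambda X:(X-t)@M
    m=np.array(p['mount']); q=s['orientation']; Rt=R.from_quat([q[1],q[2],q[3],q[0]]).as_matrix(); e=np.array(s['eef_pos'])
    return lambda X:(X@m[:3,:3].T+m[:3,3])@Rt.T+e
def cloud(p,s=None):
    K=np.array(p['intrinsics']); d=p['depth']; v,u=np.mgrid[:d.shape[0],:d.shape[1]]
    X=np.stack([(u-K[0,2])/K[0,0]*d,(v-K[1,2])/K[1,1]*d,d],-1)
    W=cam2world(p,s)(X.reshape(-1,3)).reshape(X.shape); W[d<=0]=np.nan
    return W
E
python3 - <<'E'
from h import *
print(ctrl.sense())
for n in ['scene','top','wrist']:
    s=ctrl.sense(); p=ctrl.capture(n); cv2.imwrite(f'pics/{n}0.png',p['image']); W=cloud(p,s)
    for t in ['tube_orange_1','tube_blue_1','bucket_a','rack','narrow_tube']:
        for r in ctrl.regions_of(p,t):
            m=r['mask']; P=W[m]; P=P[~np.isnan(P[:,0])]
            if len(P)==0: continue
            z=np.percentile(P[:,2],98); T=P[P[:,2]>z-.006]
            print(n,t,round(r['conf'],2),np.round(r['xy']),m.sum(),'med',P.mean(0).round(3),'ztop',z.round(3),'topmid',((T.max(0)+T.min(0))/2).round(3),'ext',(T.max(0)-T.min(0)).round(3))
E
```

```text
{'clock': 0.0, 'q': array([ 1.13660264e+00,  1.31150345e-01,  1.48931439e+00, -2.17869709e-05,
        1.52302768e+00, -8.54140802e-02]), 'qd': array([-6.72326435e-06,  1.26259838e-03,  1.75850579e-03,  1.28904935e-03,
       -3.91624567e-04, -8.93720564e-04]), 'joint_torque': array([ 2.16677108e-03, -5.69406724e+01, -5.00535786e+01,  2.65028057e-04,
        1.52475655e-02,  1.08675752e-05]), 'eef_pos': array([0.20477868, 0.56330016, 0.19983169]), 'orientation': array([-2.33500390e-04,  1.73506628e-01,  9.84832243e-01, -9.20798101e-04]), 'contact_force': array([-0.27193412, -0.11169717,  0.50573533]), 'ft_torque': array([-0.02415482,  0.01333849, -0.02713633]), 'gripper_force': 0.0, 'width': 1.003110194080492}
scene tube_orange_1 0.81 [230. 222.] 364 med [0.475 0.059 0.09 ] ztop 0.12 topmid [0.48  0.064 0.118] ext [0.03  0.029 0.008]
scene tube_orange_1 0.62 [202. 202.] 212 med [0.484 0.129 0.107] ztop 0.121 topmid [0.486 0.131 0.118] ext [0.033 0.033 0.007]
scene tube_blue_1 0.94 [206. 224.] 366 med [0.443 0.095 0.09 ] ztop 0.12 topmid [0.448 0.1   0.118] ext [0.032 0.029 0.008]
sce
[... 1901 characters left out ...]
 1051 med [0.465 0.119 0.027] ztop 0.114 topmid [0.464 0.127 0.117] ext [0.052 0.09  0.008]
top rack 0.26 [227. 284.] 214 med [0.448 0.103 0.095] ztop 0.123 topmid [0.448 0.104 0.121] ext [0.028 0.031 0.007]
top narrow_tube 0.71 [224. 283.] 163 med [0.447 0.103 0.113] ztop 0.123 topmid [0.448 0.104 0.121] ext [0.028 0.031 0.007]
top narrow_tube 0.46 [365. 239.] 345 med [ 0.564 -0.246  0.085] ztop 0.118 topmid [ 0.562 -0.243  0.116] ext [0.043 0.047 0.008]
top narrow_tube 0.42 [206. 160.] 103 med [0.765 0.173 0.098] ztop 0.126 topmid [0.766 0.175 0.123] ext [0.018 0.018 0.007]
wrist rack 0.82 [ 92. 414.] 386 med [0.446 0.168 0.006] ztop 0.029 topmid [0.438 0.189 0.027] ext [0.007 0.005 0.009]
```

View pics/scene0.png

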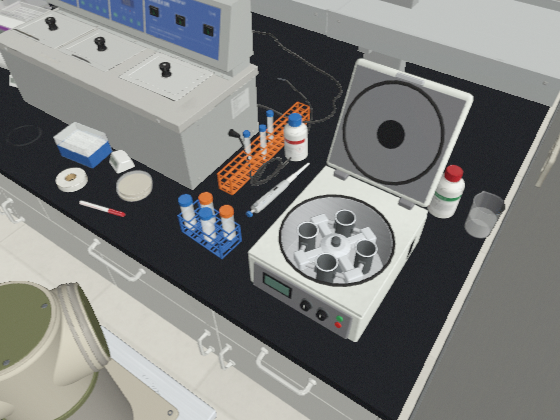

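View pics/top0.png

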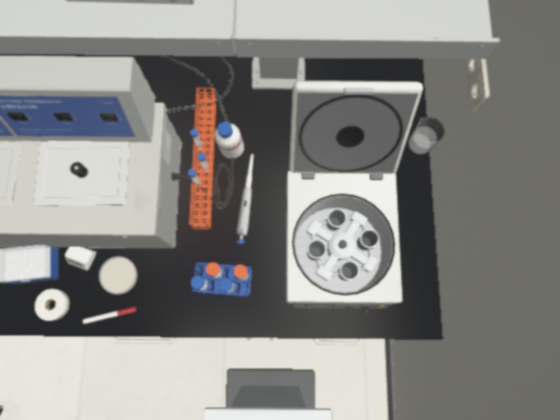

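The scene picture shows the rack at about (210,230) px: blue caps at (188,200) and (206,215), orange caps at (206,200) and (228,212). The open rotor is at (337,240) with four empty buckets, and the lid stands up behind it. The networks' positions match this: tube tops are at 0.118–0.12 m and neighbouring buckets are 93 mm apart.

```bash
cat >> h.py <<'E'
def plan(x,y,z,yaw):
    """yaw (deg) of tool y in world, tool pointing down -> shift and turn shares from the present pose"""
    s=ctrl.sense(); q=s['orientation']; C=R.from_quat([q[1],q[2],q[3],q[0]])
    a=np.radians(yaw); T=R.from_matrix(np.array([[-np.sin(a),np.cos(a),0],[np.cos(a),np.sin(a),0],[0,0,-1.]]).T)
    T=R.from_matrix(np.column_stack([[-np.sin(a),np.cos(a),0],[np.cos(a),np.sin(a),0],[0,0,-1.]]))
    d=C.inv().apply(np.array([x,y,z])-s['eef_pos'])/.2; r=(C.inv()*T).as_rotvec()/(2*np.pi)
    print('t',round(s['clock'],2),'pos',s['eef_pos'].round(4),'shift',d.round(3),'turn',r.round(4))
E
sed -i '/as_matrix(np.array(\[\[-np/d; s/; T=R.from_matrix(np.array(\[\[.*$//' h.py
python3 - <<'E'
from h import *
p=ctrl.capture('scene'); W=cloud(p).reshape(-1,3); W=W[~np.isnan(W[:,0])]
for n,a in dict(bath=(.35,.8,.2,.6),box=(.40,.68,-.32,-.05),hub=(.535,.565,-.195,-.165),lid=(.66,.85,-.35,0)).items():
    P=W[(W[:,0]>a[0])&(W[:,0]<a[1])&(W[:,1]>a[2])&(W[:,1]<a[3])]; h=P[P[:,2]>.1]
    print(n,len(h),P[:,2].max().round(3),h.min(0).round(3),h.max(0).round(3))
for z in (.15,.2,.25,.3):
    P=W[(abs(W[:,2]-z)<.01)&(W[:,1]<0)]; print(z, P[:,:1].min(0),len(P))
plan(.466,.117,.25,-4.3)
E
```

```text
bath 19611 0.429 [0.539 0.201 0.1  ] [0.8   0.6   0.429]
box 7833 0.129 [ 0.405 -0.318  0.1  ] [ 0.68  -0.05   0.129]
hub 100 0.116 [ 0.536 -0.193  0.1  ] [ 0.561 -0.166  0.116]
lid 16684 0.376 [ 0.66  -0.348  0.1  ] [ 0.85  -0.046  0.376]
0.15 [0.00822038] 1376
0.2 [-0.01114345] 1748
0.25 [-0.07002013] 2357
0.3 [-0.06837068] 2412
t 0.95 pos [0.205  0.5639 0.2009] shift [-1.99  -1.654 -0.246] turn [ 0.     -0.      0.2064]
```

```bash
python3 -m jog '[[[-0.99,-0.83,-0.246,0,0,0.206],[-0.99,-0.83,-0.246,0,0,0.206],[-0.99,-0.83,-0.246,0,0,0.206],[-0.99,-0.83,-0.246,0,0,0.206],[-0.99,-0.83,-0.246,0,0,0.206],[-0.99,-0.83,-0.246,0,0,0.206],[-0.99,-0.83,-0.246,0,0,0.206],[-0.99,-0.83,-0.246,0,0,0.206]]]' 1 40; python3 - <<'E'
from h import *
plan(.466,.117,.25,-4.3)
E
```

```text
clock: 1.95
eef_pos: [0.3345, 0.3401, 0.2502]
orientation: [0.0, 0.732, 0.681, 0.0]
contact_force: [0.7, 0.4, 0.3]
width: 0.999
gripper_force: 0.0
t 1.95 pos [0.3345 0.3401 0.2502] shift [-1.066e+00  7.360e-01  1.000e-03] turn [ 0.     -0.      0.0006]
```

```bash
python3 -m jog '[[[-0.99,0.7,0,0,0,0],[-0.99,0.7,0,0,0,0],[-0.99,0.7,0,0,0,0],[-0.99,0.7,0,0,0,0],[-0.99,0.7,0,0,0,0],[-0.99,0.7,0,0,0,0]]]'; cat >> h.py <<'E'
def circ(W,r,rad,zt,tol=.004):
    """least-squares centre of the cap's top disk: points near the top plane inside the mask"""
    P=W[r['mask']]; P=P[~np.isnan(P[:,0])]; P=P[abs(P[:,2]-zt)<tol]
    if len(P)<20: return None
    c,(w,h),_=cv2.minAreaRect((P[:,:2]*1000).astype(np.float32)); ce,ra=cv2.minEnclosingCircle((P[:,:2]*1000).astype(np.float32))
    return (np.array(c)/1000).round(4),round(w),round(h),(np.array(ce)/1000).round(4),round(ra,1),P[:,2].mean().round(4)
E
python3 - <<'E'
from h import *
s=ctrl.sense(); p=ctrl.capture('wrist'); cv2.imwrite('pics/w1.png',p['image']); W=cloud(p,s)
for t in ['tube_orange_1','tube_blue_1']:
    for r in ctrl.regions_of(p,t): print(t,round(r['conf'],2),np.round(r['xy']),circ(W,r,.016,.118))
plan(.4525,.1665,.15,-4.3)
E
```

```text
clock: 2.7
eef_pos: [0.4595, 0.1328, 0.25]
orientation: [-0.0, 0.732, 0.682, -0.0]
contact_force: [0.0, 0.3, 0.3]
width: 1.0
gripper_force: 0.0
tube_orange_1 0.9 [298. 240.] (array([0.4793, 0.0687]), 31, 31, array([0.479 , 0.0684]), 16.2, np.float64(0.1177))
tube_orange_1 0.62 [302. 182.] (array([0.4839, 0.1346]), 31, 32, array([0.484 , 0.1346]), 16.0, np.float64(0.1176))
tube_blue_1 0.66 [270. 151.] (array([0.4529, 0.1692]), 31, 30, array([0.4526, 0.1694]), 16.1, np.float64(0.1176))
tube_blue_1 0.61 [545. 122.] None
tube_blue_1 0.58 [272. 214.] (array([0.4477, 0.1036]), 31, 31, array([0.4477, 0.1034]), 16.0, np.float64(0.1176))
t 2.85 pos [0.4592 0.1338 0.2501] shift [ 0.161 -0.045  0.501] turn [-0.     -0.      0.0009]
```

View pics/w1.png

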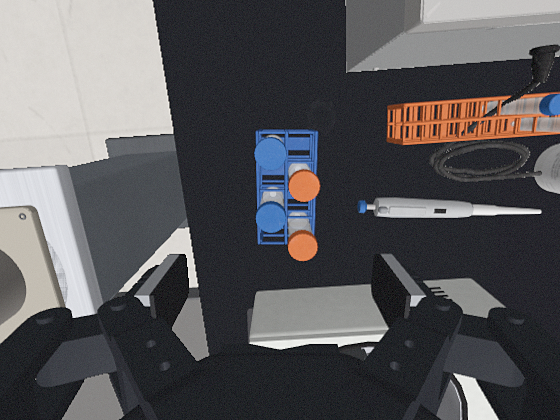

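```bash
python3 -m jog '[[[-0.318,0.123,0.35,0,0,0],[-0.318,0.123,0.35,0,0,0],[-0.318,0.123,0.45,0,0,0],[-0.318,0.123,0.45,0,0,0]]]' 1; python3 - <<'E'
from h import *
plan(.479,.0686,.101,-4.3)
E
```

```text
clock: 3.35
eef_pos: [0.478, 0.0682, 0.1584]
orientation: [-0.001, 0.732, 0.682, -0.001]
contact_force: [-0.5, 0.1, 0.1]
width: 1.001
gripper_force: 0.0
t 3.35 pos [0.478  0.0682 0.1584] shift [0.002 0.006 0.287] turn [-0.0006  0.      0.0007]
```

```bash
python3 -m jog '[[[0,0.003,0.15,0,0,0],[0,0.003,0.287,0,0,0],[0,0.003,0.287,0,0,0],[0,0.003,0.287,0,0,0]]]' 1; python3 -m jog '[[[0,0,0,0,0,0],[0,0,0,0,0,0],[0,0,0,0,0,0],[0,0,0,0,0,0],[0,0,0,0,0,0],[0,0,0,0,0,0]]]' 0 40; python3 -m jog '[[[0,0,-0.1,0,0,0],[0,0,-0.25,0,0,0],[0,0,-0.45,0,0,0],[0,0,-0.7,0,0,0],[0,0,-0.7,0,0,0],[0,0,-0.7,0,0,0]]]'; python3 - <<'E'
from h import *
s=ctrl.sense(); p=ctrl.capture('wrist'); cv2.imwrite('pics/w2.png',p['image'])
W=cloud(p,s)
for t in ['tube_orange_1']:
    for r in ctrl.regions_of(p,t): P=W[r['mask']];print(t,round(r['conf'],2),np.round(r['xy']),np.nanmin(P,0).round(3),np.nanmax(P,0).round(3))
plan(.563,-.2445,.27,11.4)
E
```

```text
clock: 3.85
eef_pos: [0.4812, 0.068, 0.1046]
orientation: [0.001, 0.732, 0.682, 0.001]
contact_force: [0.2, 0.2, 0.9]
width: 1.0
gripper_force: 0.0
clock: 4.6
eef_pos: [0.4802, 0.0673, 0.1026]
orientation: [-0.0, 0.732, 0.681, -0.0]
contact_force: [-0.2, -0.5, 0.9]
width: 0.002
gripper_force: 0.0
clock: 5.35
eef_pos: [0.4802, 0.0674, 0.2424]
orientation: [0.0, 0.732, 0.681, 0.0]
contact_force: [-0.5, 0.3, -0.3]
width: 0.001
gripper_force: 0.0
tube_orange_1 0.78 [280. 119.] [ 0.465  0.11  -0.002] [0.5  0.15 0.12]
tube_orange_1 0.72 [279. 188.] [ 0.456  0.026 -0.002] [0.497 0.084 0.12 ]
t 5.45 pos [0.4794 0.0673 0.2411] shift [-1.525  0.529 -0.145] turn [-0.0004 -0.     -0.0432]
```

View pics/w2.png

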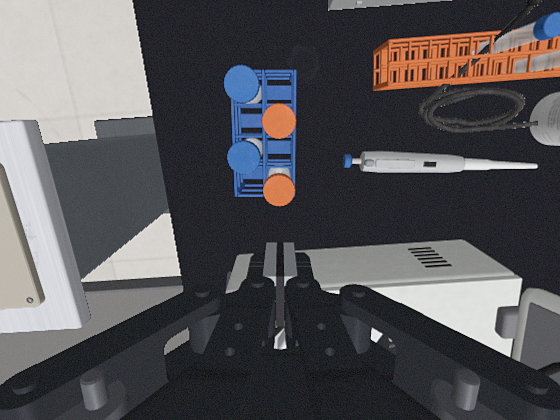

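```bash
python3 - <<'E'
from h import *
s=ctrl.sense(); p=ctrl.capture('wrist'); W=cloud(p,s); print(s['eef_pos'],s['width'])
m=np.array(p['mount']); print(m.round(3))
K=np.array(p['intrinsics'])
T=lambda X:(np.array(X)-m[:3,3])@m[:3,:3]
for z in (.008,0,-.011,-.03): c=K@T([0,0,z]); print('tool z',z,'px',(c[:2]/c[2]).round(1),'depth',c[2].round(3))
for v,u in [(243,272),(250,272),(260,272),(275,272),(243,288),(260,288),(275,288),(188,279)]: print(v,u,p['depth'][v,u],W[v,u].round(4), (((W[v,u]-s['eef_pos'])*1000).round(0)))
for t in ['tube_orange_1','tube_blue_1']:
    for r in ctrl.regions_of(p,t): print(t,round(r['conf'],2),np.round(r['xy']),circ(W,r,.016,.118))
p=ctrl.capture('top'); W=cloud(p); cv2.imwrite('pics/t2.png',cv2.resize(p['image'][180:330,150:420],None,fx=2.9,fy=2.9))
for r in ctrl.regions_of(p,'tube_orange_1'): print('top',round(r['conf'],2),np.round(r['xy']),circ(W,r,.016,.12))
E
```

```text
[0.47944522 0.06732632 0.24112198] -0.003234631179484688
[[-0.001 -0.963 -0.27   0.069]
 [ 1.    -0.001  0.     0.   ]
 [-0.    -0.27   0.963 -0.172]
 [ 0.     0.     0.     1.   ]]
tool z 0.008 px [279.6 233.9] depth 0.192
tool z 0 px [279.6 238.8] depth 0.184
tool z -0.011 px [279.6 246.1] depth 0.174
tool z -0.03 px [279.6 261.1] depth 0.156
243 272 0.14864555 [0.4767 0.079  0.2751] [-3. 12. 34.]
250 272 0.13935927 [0.477  0.0796 0.2846] [-2. 12. 43.]
260 272 0.0 [nan nan nan] [nan nan nan]
275 272 0.1182275 [0.4775 0.079  0.3067] [-2. 12. 66.]
243 288 0.147511 [0.4844 0.0789 0.2761] [ 5. 12. 35.]
260 288 0.1311173 [0.4839 0.0783 0.2933] [ 5. 11. 52.]
275 288 0.11739128 [0.4836 0.0789 0.3074] [ 4. 12. 66.]
188 279 0.3034478 [0.4788 0.0708 0.1165] [  -1.    4. -125.]
tube_orange_1 0.88 [278. 189.] (array([0.4791, 0.0681]), 31, 31, array([0.4792, 0.0682]), 16.0, np.float64(0.1176))
tube_orange_1 0.75 [279. 120.] (array([0.484, 0.134]), 30, 31, array([0.4842, 0.1342]), 15.9, np.float64(0.1176))
tube_blue_1 0.75 [244.  85.] (array([0.4527, 0.169 ]), 31, 31, array([0.4526, 0.1692]), 16.0, np.float64(0.1176))
tube_blue_1 0.63 [246. 154.] (array([0.4482, 0.1031]), 31, 31, array([0.4478, 0.103 ]), 16.0, np.float64(0.1176))
tube_blue_1 0.6 [544.  59.] None
top 0.58 [210. 274.] (array([0.4733, 0.1382]), 22, 8, array([0.4761, 0.1368]), 11.1, np.float64(0.1189))
top 0.39 [241. 278.] (array([0.4718, 0.0675]), 15, 10, array([0.4713, 0.0672]), 8.2, np.float64(0.1186))
top 0.33 [314. 251.] (array([ 0.5351, -0.1151]), 43, 41, array([ 0.5343, -0.1141]), 22.9, np.float64(0.1171))
```

View pics/t2.png

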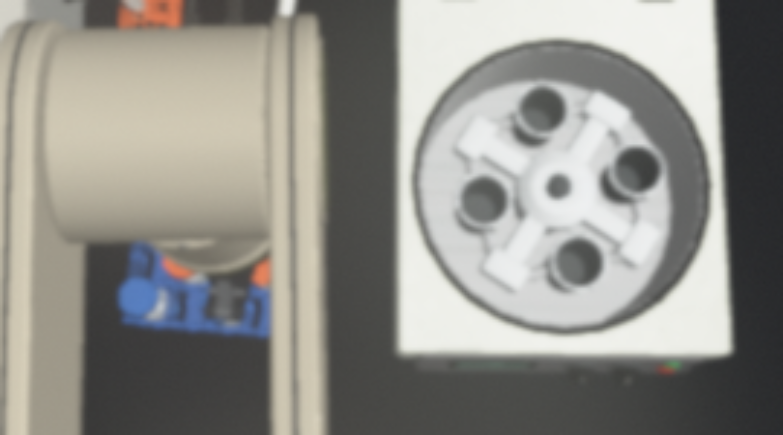

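The top crop shows the four buckets still empty and undisturbed. The first grip closed above the cap without touching it: width came back 0 and force 0. I'll measure where the fingertips really are.

```bash
python3 -m jog '[[[0,0,0,0,0,0],[0,0,0,0,0,0],[0,0,0,0,0,0]]]' 0.6; python3 - <<'E'
from h import *
s=ctrl.sense(); p=ctrl.capture('wrist'); W=cloud(p,s); e=s['eef_pos']; print(e,s['width'])
cv2.imwrite('pics/w3.png',cv2.resize(p['image'][180:400,140:420],None,fx=2.7,fy=2.7,interpolation=cv2.INTER_CUBIC))
near=(p['depth']>0)&(p['depth']<.2)
q=s['orientation'];Rt=R.from_quat([q[1],q[2],q[3],q[0]]).as_matrix()
L=(W-e)@Rt*1000
v,u=np.nonzero(near); P=L[near]; i=np.argsort(-P[:,2])[:12]
print('n',near.sum()); print(np.c_[v[i],u[i],P[i].round(0)])
print('zmax percentiles',np.percentile(P[:,2],[90,98,99.5,100]).round(1))
E
```

```text
clock: 6.08
eef_pos: [0.4803, 0.0674, 0.2427]
orientation: [0.0, 0.732, 0.681, 0.0]
contact_force: [0.1, 0.3, 0.0]
width: 0.598
gripper_force: 0.0
[0.48025689 0.06735476 0.24271688] 0.597949105652442
n 55435
[[264. 331.  -1.  26. -32.]
 [268. 228.  -2. -26. -33.]
 [269. 331.  -3.  26. -33.]
 [264. 228.  -0. -26. -33.]
 [248. 332.   8.  26. -33.]
 [265. 228.  -1. -26. -33.]
 [271. 228.  -4. -26. -33.]
 [265. 331.  -1.  25. -33.]
 [266. 228.  -1. -26. -33.]
 [277. 331.  -7.  26. -33.]
 [249. 332.   8.  26. -33.]
 [252. 332.   6.  26. -33.]]
zmax percentiles [-81.9 -49.5 -39.4 -32.3]
```

View pics/w3.png

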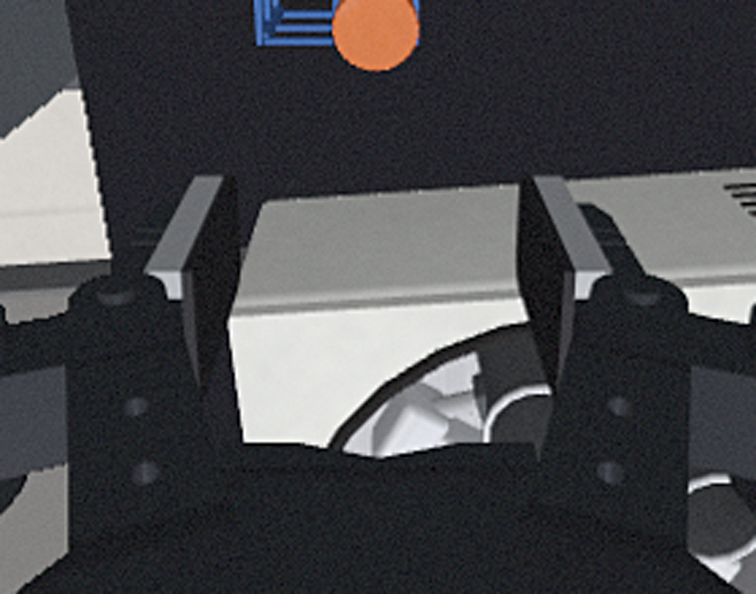

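The crop shows the two pads at 0.6 opening, and they end about 33 mm behind the reported TCP, which explains the miss. The cap tops at 0.118 m agree in all three cameras. I'll go by the measured fingertips: TCP at about z = 0.067 puts them at 0.10.

```bash
python3 -m jog '[[[0,0,0.3,0,0,0],[0,0,0.55,0,0,0],[0,0,0.7,0,0,0],[0,0,0.8,0,0,0],[0.003,-0.004,0.875,0,0,0],[0.003,-0.004,0.875,0,0,0],[0.003,-0.004,0.875,0,0,0]]]'; python3 -m jog '[[[0,0,0,0,0,0],[0,0,0,0,0,0],[0,0,0,0,0,0],[0,0,0,0,0,0],[0,0,0,0,0,0]]]' 0 40
```

```text
clock: 7.0
eef_pos: [0.4803, 0.068, 0.0687]
orientation: [0.001, 0.732, 0.681, 0.001]
contact_force: [0.6, -0.1, 0.5]
width: 0.6
gripper_force: 0.0
clock: 7.62
eef_pos: [0.4806, 0.068, 0.0689]
orientation: [0.001, 0.732, 0.681, 0.001]
contact_force: [0.5, -0.8, 6.5]
width: 0.353
gripper_force: 39.3
```

```bash
python3 -m jog '[[[0,0,-0.1,0,0,0],[0,0,-0.25,0,0,0],[0,0,-0.45,0,0,0],[0,0,-0.7,0,0,0],[0,0,-0.86,0,0,0],[0,0,-0.86,0,0,0],[0,0,-0.86,0,0,0]]]'; python3 - <<'E'
from h import *
s=ctrl.sense();print(s['width'],s['gripper_force'],s['contact_force'])
p=ctrl.capture('wrist'); cv2.imwrite('pics/w4.png',p['image'])
plan(.563,-.2445,.24,11.4)
E
```

```text
clock: 8.5
eef_pos: [0.479, 0.068, 0.2386]
orientation: [-0.0, 0.732, 0.681, -0.001]
contact_force: [-0.6, -0.2, -0.4]
width: 0.358
gripper_force: 40.0
0.35822326112521086 39.98794198036194 [-0.57765548 -0.24397156 -0.43839797]
t 8.55 pos [0.4786 0.068  0.2379] shift [-1.528  0.534 -0.011] turn [-0.0004 -0.     -0.0432]
```

View pics/w4.png

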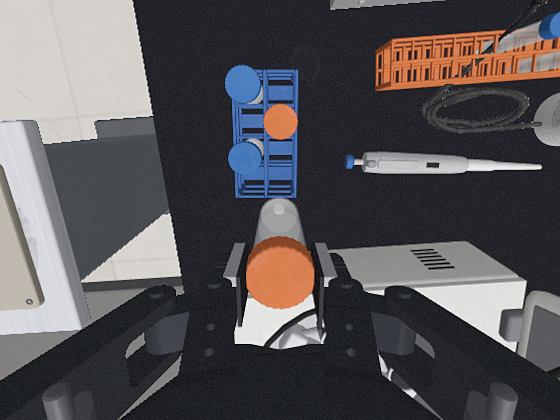

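The tube is held by its cap at (280,272) px and hangs straight, with its tip at (279,210) px. Now I'll carry it to the far bucket.

```bash
python3 -m jog '[[[-0.2,0.07,-0.01,0,0,-0.01],[-0.45,0.155,-0.01,0,0,-0.03],[-0.77,0.267,-0.01,0,0,-0.043],[-0.77,0.267,-0.01,0,0,-0.043],[-0.77,0.267,-0.01,0,0,-0.043]]]'; python3 - <<'E'
from h import *
s=ctrl.sense(); p=ctrl.capture('wrist'); W=cloud(p,s)
q=s['orientation'];Rt=R.from_quat([q[1],q[2],q[3],q[0]]).as_matrix()
for r in ctrl.regions_of(p,'tube_orange_1'):
    P=(W[r['mask']]-s['eef_pos'])@Rt; P=P[~np.isnan(P[:,0])]; zt=np.percentile(P[:,2],2); T=P[P[:,2]<zt+.004]
    print(round(r['conf'],2),r['xy'],zt.round(4),cv2.minEnclosingCircle((T[:,:2]*1000).astype(np.float32)))
for n in ['scene','top']:
    p=ctrl.capture(n); W=cloud(p)
    for r in ctrl.regions_of(p,'bucket_a'): print(n,round(r['conf'],2),np.round(r['xy']),circ(W,r,0,.116,.003))
plan(.563,-.2445,.24,11.4)
E
```

```text
clock: 9.18
eef_pos: [0.5207, -0.0895, 0.2399]
orientation: [-0.002, 0.635, 0.773, -0.0]
contact_force: [-1.1, 0.5, -1.0]
width: 0.354
gripper_force: 40.0
0.96 [279.8, 260.0] -0.0496 ((0.4126431941986084, 0.37374576926231384), 16.227996826171875)
scene 0.9 [348. 221.] (array([ 0.6143, -0.1684]), 46, 46, array([ 0.6146, -0.1693]), 24.6, np.float64(0.1156))
scene 0.78 [308. 233.] (array([ 0.5353, -0.118 ]), 45, 47, array([ 0.536 , -0.1193]), 24.7, np.float64(0.1151))
scene 0.68 [365. 254.] (array([ 0.5639, -0.2473]), 46, 46, array([ 0.5637, -0.2455]), 25.3, np.float64(0.1154))
scene 0.64 [329. 267.] (array([ 0.4847, -0.196 ]), 46, 46, array([ 0.485 , -0.1954]), 24.4, np.float64(0.1154))
t 9.47 pos [ 0.5216 -0.0883  0.2418] shift [-0.806  0.048  0.009] turn [ 0.     -0.      0.0001]
```

```bash
python3 -m jog '[[[-0.2,0.01,0,0,0,0],[-0.45,0.03,0,0,0,0],[-0.7,0.045,0,0,0,0],[-0.8,0.048,0,0,0,0],[-0.8,0.048,0,0,0,0],[-0.8,0.048,0,0,0,0]]]'; python3 - <<'E'
from h import *
s=ctrl.sense(); p=ctrl.capture('wrist'); W=cloud(p,s); cv2.imwrite('pics/w5.png',p['image'])
for r in ctrl.regions_of(p,'bucket_a'): print(round(r['conf'],2),np.round(r['xy']),circ(W,r,0,.116,.004))
plan(.563,-.2435,.24,11.4)
E
```

```text
clock: 10.22
eef_pos: [0.5625, -0.243, 0.2418]
orientation: [-0.0, 0.633, 0.774, 0.0]
contact_force: [-0.6, -0.4, -0.4]
width: 0.354
gripper_force: 40.0
0.77 [282. 186.] (array([ 0.5621, -0.2396]), 47, 37, array([ 0.5628, -0.2444]), 23.8, np.float64(0.1143))
0.75 [210. 124.] (array([ 0.4848, -0.193 ]), 47, 47, array([ 0.4849, -0.1934]), 23.9, np.float64(0.1142))
0.71 [348. 123.] (array([ 0.6134, -0.1659]), 47, 46, array([ 0.6137, -0.1662]), 23.8, np.float64(0.1142))
0.69 [279.  45.] (array([ 0.5361, -0.1152]), 47, 47, array([ 0.5357, -0.1152]), 23.9, np.float64(0.1141))
t 10.32 pos [ 0.5626 -0.243   0.242 ] shift [-0.003  0.001  0.01 ] turn [ 0.0001 -0.      0.0001]
```

View pics/w5.png

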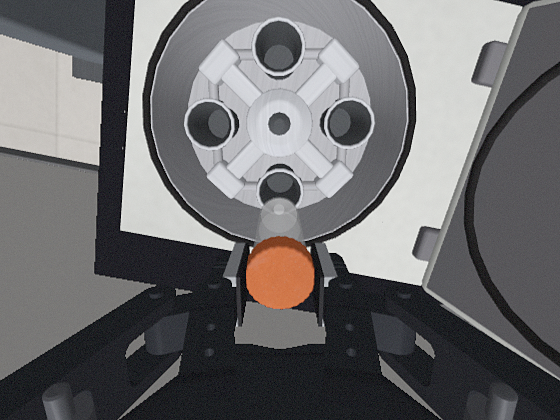

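The tube tip at (280,205) px hangs over the bucket mouth at (280,186) px. The wrist camera puts that bucket's centre at (0.5627, -0.2445), so I'll descend slowly there and watch the force.

```bash
python3 -m jog '[[[-0.007,0,0.12,0,0,0],[-0.007,0,0.25,0,0,0],[-0.007,0,0.31,0,0,0],[-0.007,0,0.37,0,0,0],[-0.007,0,0.43,0,0,0],[-0.007,0,0.49,0,0,0],[-0.007,0,0.54,0,0,0],[-0.007,0,0.57,0,0,0]]]';python3 -m jog '[[[0,0,0.015,0,0,0],[0,0,0.03,0,0,0],[0,0,0.04,0,0,0],[0,0,0.05,0,0,0],[0,0,0.05,0,0,0]]]'
```

```text
clock: 11.32
eef_pos: [0.5625, -0.2457, 0.1268]
orientation: [-0.0, 0.634, 0.773, -0.0]
contact_force: [0.6, -0.6, -1.2]
width: 0.353
gripper_force: 40.0
clock: 11.95
eef_pos: [0.5627, -0.2458, 0.1176]
orientation: [-0.0, 0.634, 0.773, -0.0]
contact_force: [-1.0, 0.3, -1.4]
width: 0.355
gripper_force: 40.0
```

Not at the floor yet. I'll continue in small steps.

```bash
python3 -m jog '[[[0,0,0.008,0,0,0],[0,0,0.012,0,0,0],[0,0,0.015,0,0,0],[0,0,0.015,0,0,0]]]'; python3 -m jog '[[[0,0,0.006,0,0,0],[0,0,0.01,0,0,0],[0,0,0.01,0,0,0]]]'
```

```text
clock: 12.45
eef_pos: [0.5627, -0.2458, 0.1146]
orientation: [-0.0, 0.634, 0.773, -0.0]
contact_force: [1.1, 0.9, -0.3]
width: 0.357
gripper_force: 40.0
clock: 12.82
eef_pos: [0.5627, -0.2457, 0.1125]
orientation: [-0.0, 0.634, 0.773, -0.0]
contact_force: [-0.2, -0.5, -0.1]
width: 0.361
gripper_force: 40.0
```

```bash
python3 -m jog '[[[0,0,0.004,0,0,0],[0,0,0.008,0,0,0],[0,0,0.008,0,0,0]]]'; python3 -m jog '[[[0,0,0.004,0,0,0],[0,0,0.008,0,0,0],[0,0,0.008,0,0,0]]]'
```

```text
clock: 13.2
eef_pos: [0.5627, -0.2458, 0.111]
orientation: [-0.0, 0.634, 0.773, -0.0]
contact_force: [0.1, -0.2, -0.4]
width: 0.355
gripper_force: 40.0
clock: 13.58
eef_pos: [0.5632, -0.2462, 0.1104]
orientation: [0.001, 0.634, 0.773, 0.0]
contact_force: [-1.9, 0.3, 4.9]
width: 0.353
gripper_force: 40.4
```

The tube touched the floor at TCP z = 0.110. I'll release it and lift clear.

```bash
python3 -m jog '[[[0,0,0,0,0,0],[0,0,0,0,0,0],[0,0,0,0,0,0]]]' 0.65; python3 -m jog '[[[0,0,-0.1,0,0,0],[0,0,-0.25,0,0,0],[0,0,-0.5,0,0,0],[0,0,-0.65,0,0,0],[0,0,-0.65,0,0,0]]]'; python3 - <<'E'
from h import *
p=ctrl.capture('scene'); W=cloud(p); cv2.imwrite('pics/s6.png',cv2.resize(p['image'][150:330,220:440],None,fx=2.7,fy=2.7))
for t in ['tube_orange_1','bucket_a']:
  for r in ctrl.regions_of(p,t):
    P=W[r['mask']];z=np.nanpercentile(P[:,2],98);print(t,round(r['conf'],2),np.round(r['xy']),z.round(4),circ(W,r,0,z-.002,.003))
s=ctrl.sense(); p=ctrl.capture('wrist'); W=cloud(p,s)
for t in ['tube_orange_1','bucket_a']:
  for r in ctrl.regions_of(p,t):
    P=W[r['mask']];z=np.nanpercentile(P[:,2],98);print('w',t,round(r['conf'],2),np.round(r['xy']),z.round(4),circ(W,r,0,z-.002,.003))
plan(.4478,.1033,.2,-4.3)
E
```

```text
clock: 13.95
eef_pos: [0.5626, -0.2457, 0.1092]
orientation: [-0.0, 0.634, 0.773, -0.0]
contact_force: [0.2, -1.0, 0.7]
width: 0.65
gripper_force: 0.0
clock: 14.58
eef_pos: [0.5648, -0.2469, 0.2454]
orientation: [0.004, 0.634, 0.773, 0.001]
contact_force: [0.6, -0.6, 0.2]
width: 0.647
gripper_force: 0.0
tube_orange_1 0.69 [370. 242.] 0.1621 (array([ 0.5674, -0.2423]), 30, 30, array([ 0.5669, -0.2429]), 16.5, np.float64(0.1601))
tube_orange_1 0.65 [205. 202.] 0.1208 (array([0.4854, 0.1311]), 30, 30, array([0.4845, 0.131 ]), 17.0, np.float64(0.1181))
tube_orange_1 0.48 [346. 221.] 0.1172 (array([ 0.6144, -0.1683]), 45, 45, array([ 0.6145, -0.1692]), 24.7, np.float64(0.115))
bucket_a 0.75 [367. 261.] 0.1173 (array([ 0.5584, -0.2479]), 36, 45, array([ 0.5625, -0.2464]), 22.8, np.float64(0.1153))
bucket_a 0.69 [308. 234.] 0.1168 (array([ 0.5363, -0.1174]), 46, 42, array([ 0.5372, -0.1181]), 24.1, np.float64(0.1145))
bucket_a 0.69 [328. 266.] 0.118 (array([ 0.4848, -0.1962]), 46, 48, array([ 0.4853, -0.1965]), 24.4, np.float64(0.1155))
bucket_a 0.62 [350. 222.] 0.1173 (array([ 0.6145, -0.1693]), 45, 44, array([ 0.6145, -0.1692]), 24.7, np.float64(0.1149))
w tube_orange_1 0.59 [283. 195.] 0.1607 (array([ 0.5668, -0.2401]), 31, 31, array([ 0.5668, -0.2404]), 16.1, np.float64(0.1589))
w bucket_a 0.91 [272. 176.] 0.1517 None
w bucket_a 0.81 [280.  42.] 0.1155 (array([ 0.5356, -0.1153]), 46, 48, array([ 0.5356, -0.1155]), 24.0, np.float64(0.1137))
w bucket_a 0.77 [352. 122.] 0.1156 (array([ 0.6137, -0.1664]), 47, 47, array([ 0.6138, -0.1664]), 23.9, np.float64(0.1139))
w bucket_a 0.6 [208. 122.] 0.1155 (array([ 0.4845, -0.1935]), 47, 47, array([ 0.4846, -0.1935]), 24.1, np.float64(0.1138))
t 14.88 pos [ 0.5621 -0.2455  0.238 ] shift [ 1.822 -0.217  0.194] turn [-0.0003 -0.0002  0.0434]
```

View pics/s6.png

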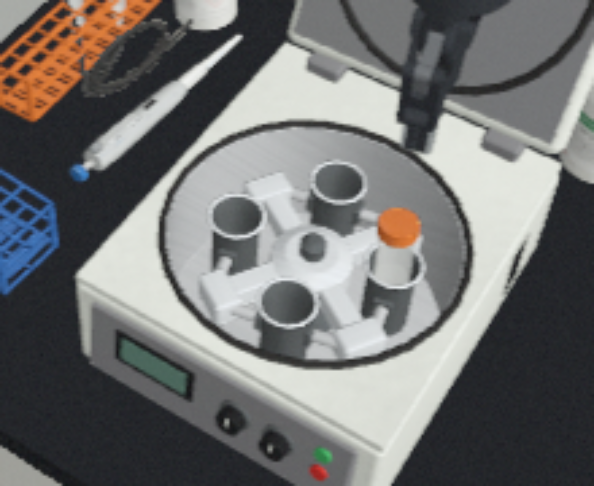

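The first orange tube is seated: its top is at 0.161 m, it leans about 2 degrees, and the rotor hasn't moved. Next is a blue tube for the bucket on the lid side.

```bash
python3 -m jog '[[[0.25,-0.03,0,0,0,0],[0.5,-0.06,0,0,0,0.02],[0.91,-0.11,0,0,0,0.043],[0.91,-0.11,0,0,0,0.043],[0.91,-0.11,0,0,0,0.043],[0.91,-0.11,0,0,0,0.043]]]' 0.6; python3 - <<'E'
from h import *
p=ctrl.capture('scene'); W=cloud(p).reshape(-1,3); W=W[~np.isnan(W[:,0])]
for z in np.arange(.14,.42,.04):
    P=W[(abs(W[:,2]-z)<.015)&(W[:,1]<-.12)&(W[:,1]>-.3)&(W[:,0]>.6)]; print(z.round(2),len(P),np.percentile(P[:,0],[0,2,10]).round(3) if len(P) else '')
plan(.4478,.1033,.2,-4.3)
E
```

```text
clock: 15.62
eef_pos: [0.5056, -0.0726, 0.2392]
orientation: [0.0, 0.732, 0.681, -0.0]
contact_force: [-0.5, -0.2, -0.1]
width: 0.598
gripper_force: 0.0
0.14 653 [0.602 0.656 0.71 ]
0.18 1103 [0.723 0.727 0.73 ]
0.22 1146 [0.743 0.745 0.748]
0.26 1224 [0.756 0.763 0.765]
0.3 1304 [0.777 0.781 0.784]
0.34 1368 [0.793 0.799 0.801]
0.38 1731 [0.809 0.812 0.82 ]
t 15.68 pos [ 0.5057 -0.0728  0.2392] shift [ 0.857 -0.352  0.196] turn [-0.0001  0.0001  0.0004]
```

```bash
python3 -m jog '[[[0.3,-0.12,0.05,0,0,0],[0.6,-0.25,0.1,0,0,0],[0.857,-0.352,0.196,0,0,0],[0.857,-0.352,0.196,0,0,0],[0.857,-0.352,0.196,0,0,0],[0.857,-0.352,0.196,0,0,0]]]' 0.6; python3 - <<'E'
from h import *
plan(.4478,.1033,.067,-4.3)
E
```

```text
clock: 16.42
eef_pos: [0.4486, 0.1028, 0.2008]
orientation: [0.0, 0.733, 0.68, 0.0]
contact_force: [0.7, 0.8, 0.1]
width: 0.598
gripper_force: 0.0
t 16.43 pos [0.4486 0.1028 0.2008] shift [ 0.002 -0.005  0.669] turn [0.0001 0.0001 0.0001]
```

```bash
python3 -m jog '[[[0,0,0.25,0,0,0],[0,0,0.45,0,0,0],[0,0,0.58,0,0,0],[0.002,-0.004,0.668,0,0,0],[0.002,-0.004,0.668,0,0,0],[0.002,-0.004,0.668,0,0,0]]]'; python3 -m jog '[[[0,0,0,0,0,0],[0,0,0,0,0,0],[0,0,0,0,0,0],[0,0,0,0,0,0],[0,0,0,0,0,0]]]' 0 40;  python3 -m jog '[[[0,0,-0.1,0,0,0],[0,0,-0.25,0,0,0],[0,0,-0.45,0,0,0],[0,0,-0.7,0,0,0],[0,0,-0.86,0,0,0],[0,0,-0.86,0,0,0],[0,0,-0.86,0,0,0]]]'; python3 - <<'E'
from h import *
plan(.6138,-.1664,.24,11.4)
E
```

```text
clock: 17.18
eef_pos: [0.448, 0.1046, 0.068]
orientation: [0.001, 0.732, 0.681, 0.001]
contact_force: [0.1, 0.2, -0.0]
width: 0.602
gripper_force: 0.0
clock: 17.8
eef_pos: [0.448, 0.105, 0.0681]
orientation: [0.001, 0.732, 0.681, 0.001]
contact_force: [-0.7, 0.2, 6.5]
width: 0.356
gripper_force: 39.3
clock: 18.68
eef_pos: [0.4464, 0.1048, 0.2378]
orientation: [-0.0, 0.732, 0.681, -0.0]
contact_force: [0.7, 0.2, -0.8]
width: 0.353
gripper_force: 40.2
t 18.68 pos [0.4464 0.1048 0.2378] shift [-1.292  0.933 -0.012] turn [-0.0002  0.     -0.0432]
```

```bash
python3 -m jog '[[[-0.2,0.14,-0.01,0,0,-0.01],[-0.4,0.29,-0.01,0,0,-0.03],[-0.65,0.467,-0.012,0,0,-0.043],[-0.65,0.467,-0.012,0,0,-0.043],[-0.65,0.467,-0.012,0,0,-0.043],[-0.65,0.467,-0.012,0,0,-0.043]]]'; python3 - <<'E'
from h import *
plan(.6138,-.1664,.24,11.4)
E
```

```text
clock: 19.42
eef_pos: [0.5299, -0.0305, 0.2404]
orientation: [-0.001, 0.633, 0.774, -0.0]
contact_force: [-0.2, -0.1, -1.3]
width: 0.354
gripper_force: 40.2
t 19.43 pos [ 0.5299 -0.0305  0.2404] shift [-0.749  0.277  0.001] turn [-0.0002 -0.0001 -0.    ]
```

```bash
python3 -m jog '[[[-0.2,0.07,0,0,0,0],[-0.4,0.15,0,0,0,0],[-0.65,0.24,0,0,0,0],[-0.749,0.277,0,0,0,0],[-0.749,0.277,0,0,0,0],[-0.749,0.277,0,0,0,0]]]'; python3 - <<'E'
from h import *
s=ctrl.sense(); p=ctrl.capture('wrist'); W=cloud(p,s)
q=s['orientation'];Rt=R.from_quat([q[1],q[2],q[3],q[0]]).as_matrix()
for r in ctrl.regions_of(p,'tube_blue_1'):
    P=(W[r['mask']]-s['eef_pos'])@Rt; P=P[~np.isnan(P[:,0])]; zt=np.percentile(P[:,2],2); T=P[P[:,2]<zt+.004]
    print(round(r['conf'],2),r['xy'],zt.round(4),cv2.minEnclosingCircle((T[:,:2]*1000).astype(np.float32)))
for r in ctrl.regions_of(p,'bucket_a'): print(round(r['conf'],2),np.round(r['xy']),circ(W,r,0,.114,.004))
plan(.6138,-.1664,.24,11.4)
E
```

```text
clock: 20.18
eef_pos: [0.6141, -0.1661, 0.2412]
orientation: [-0.0, 0.633, 0.774, 0.0]
contact_force: [-0.6, 0.6, -0.6]
width: 0.356
gripper_force: 40.2
0.72 [279.7, 265.8] -0.0502 ((-1.5581141710281372, 0.16192547976970673), 16.415485382080078)
0.97 [212. 123.] (array([ 0.5359, -0.1149]), 46, 47, array([ 0.5357, -0.115 ]), 23.9, np.float64(0.1137))
0.95 [226. 233.] (array([ 0.5555, -0.2335]), 46, 21, array([ 0.5605, -0.2406]), 23.2, np.float64(0.114))
0.68 [153. 188.] (array([ 0.4846, -0.1932]), 47, 46, array([ 0.4846, -0.1935]), 24.1, np.float64(0.1137))
0.6 [279. 187.] (array([ 0.6134, -0.1622]), 47, 39, array([ 0.6139, -0.166 ]), 23.8, np.float64(0.1138))
t 20.32 pos [ 0.6142 -0.1663  0.2415] shift [-0.    -0.002  0.008] turn [0.0001 0.     0.0001]
```

```bash
python3 -m jog '[[[0.008,-0.002,0.12,0,0,0],[0.008,-0.002,0.25,0,0,0],[0.008,-0.002,0.31,0,0,0],[0.008,-0.002,0.37,0,0,0],[0.008,-0.002,0.43,0,0,0],[0.008,-0.002,0.49,0,0,0],[0.008,-0.002,0.54,0,0,0],[0.008,-0.002,0.58,0,0,0]]]';python3 -m jog '[[[0,0,0.02,0,0,0],[0,0,0.035,0,0,0],[0,0,0.05,0,0,0],[0,0,0.05,0,0,0]]]'; python3 -m jog '[[[0,0,0.006,0,0,0],[0,0,0.011,0,0,0],[0,0,0.011,0,0,0]]]'
```

```text
clock: 21.32
eef_pos: [0.6135, -0.1661, 0.1244]
orientation: [-0.0, 0.634, 0.773, -0.0]
contact_force: [-0.3, -0.3, -0.8]
width: 0.354
gripper_force: 40.2
clock: 21.82
eef_pos: [0.6136, -0.1661, 0.115]
orientation: [-0.0, 0.634, 0.773, -0.0]
contact_force: [-0.2, 0.9, 0.2]
width: 0.354
gripper_force: 40.2
clock: 22.2
eef_pos: [0.6136, -0.1661, 0.1128]
orientation: [-0.0, 0.634, 0.773, -0.0]
contact_force: [0.8, 0.4, -1.4]
width: 0.351
gripper_force: 40.2
```

```bash
python3 -m jog '[[[0,0,0.005,0,0,0],[0,0,0.01,0,0,0],[0,0,0.01,0,0,0]]]'; python3 -m jog '[[[0,0,0.004,0,0,0],[0,0,0.006,0,0,0],[0,0,0.006,0,0,0]]]'
```

```text
clock: 22.58
eef_pos: [0.6135, -0.1661, 0.1107]
orientation: [-0.0, 0.634, 0.773, -0.0]
contact_force: [-0.3, -0.6, 0.5]
width: 0.361
gripper_force: 40.2
clock: 22.95
eef_pos: [0.6137, -0.1661, 0.1098]
orientation: [0.0, 0.634, 0.773, 0.0]
contact_force: [-0.1, 0.0, -0.0]
width: 0.353
gripper_force: 40.3
```

```bash
python3 -m jog '[[[0,0,0.003,0,0,0],[0,0,0.006,0,0,0],[0,0,0.006,0,0,0]]]'; python3 -m jog '[[[0,0,0,0,0,0],[0,0,0,0,0,0],[0,0,0,0,0,0]]]' 0.6; python3 -m jog '[[[0,0,-0.1,0,0,0],[0,0,-0.25,0,0,0],[0,0,-0.5,0,0,0],[0,0,-0.65,0,0,0],[0,0,-0.65,0,0,0]]]'; python3 - <<'E'
from h import *
s=ctrl.sense(); p=ctrl.capture('wrist'); W=cloud(p,s)
for t in ['tube_blue_1','tube_orange_1','bucket_a']:
  for r in ctrl.regions_of(p,t):
    P=W[r['mask']];z=np.nanpercentile(P[:,2],98);print('w',t,round(r['conf'],2),np.round(r['xy']),z.round(4),circ(W,r,0,z-.002,.003))
plan(.4527,.1692,.2,-4.3)
E
```

```text
clock: 23.32
eef_pos: [0.6142, -0.1665, 0.1096]
orientation: [0.001, 0.634, 0.773, 0.0]
contact_force: [-1.6, 0.3, 6.0]
width: 0.349
gripper_force: 40.8
clock: 23.7
eef_pos: [0.6134, -0.166, 0.1081]
orientation: [-0.0, 0.634, 0.773, -0.0]
contact_force: [-0.2, 0.1, -0.2]
width: 0.599
gripper_force: 0.0
clock: 24.32
eef_pos: [0.6158, -0.1668, 0.2443]
orientation: [0.004, 0.634, 0.774, 0.001]
contact_force: [-0.3, 0.3, -0.6]
width: 0.596
gripper_force: 0.0
w tube_blue_1 0.64 [277. 196.] 0.1604 (array([ 0.6144, -0.1668]), 31, 30, array([ 0.6144, -0.1672]), 15.9, np.float64(0.159))
w tube_orange_1 0.94 [217. 242.] 0.1586 (array([ 0.5569, -0.2291]), 11, 2, array([ 0.557 , -0.2293]), 5.7, np.float64(0.1572))
w bucket_a 0.85 [150. 185.] 0.1154 (array([ 0.485, -0.193]), 47, 47, array([ 0.4846, -0.1931]), 24.2, np.float64(0.1138))
w bucket_a 0.74 [206. 119.] 0.1156 (array([ 0.536 , -0.1148]), 46, 46, array([ 0.5357, -0.1151]), 23.8, np.float64(0.1139))
w bucket_a 0.68 [272. 171.] 0.1158 (array([ 0.6123, -0.1606]), 47, 35, array([ 0.6137, -0.1661]), 23.8, np.float64(0.114))
w bucket_a 0.6 [229. 233.] 0.1159 (array([ 0.5633, -0.2387]), 37, 47, array([ 0.5625, -0.2441]), 23.9, np.float64(0.1142))
t 24.52 pos [ 0.613  -0.1659  0.2373] shift [ 1.8   -0.456  0.189] turn [-0.0003 -0.0001  0.0434]
```

The second tube is seated. Now back for the second blue tube.

```bash
python3 -m jog '[[[0.25,-0.06,0,0,0,0],[0.5,-0.12,0,0,0,0.02],[0.9,-0.228,0,0,0,0.043],[0.9,-0.228,0,0,0,0.043],[0.9,-0.228,0,0,0,0.043],[0.9,-0.228,0,0,0,0.043]]]' 0.6; python3 - <<'E'
from h import *
plan(.4527,.1692,.2,-4.3)
E
```

```text
clock: 25.28
eef_pos: [0.5338, 0.0005, 0.238]
orientation: [-0.0, 0.732, 0.681, -0.0]
contact_force: [-1.1, -0.3, 0.0]
width: 0.604
gripper_force: 0.0
t 25.27 pos [5.338e-01 5.000e-04 2.380e-01] shift [ 0.812 -0.465  0.19 ] turn [-0.0001  0.0001  0.0005]
```

```bash
python3 -m jog '[[[0.3,-0.17,0.05,0,0,0],[0.6,-0.34,0.1,0,0,0],[0.812,-0.465,0.19,0,0,0],[0.812,-0.465,0.19,0,0,0],[0.812,-0.465,0.19,0,0,0],[0.812,-0.465,0.19,0,0,0]]]' 0.6; python3 - <<'E'
from h import *
s=ctrl.sense(); p=ctrl.capture('wrist'); W=cloud(p,s)
for t in ['tube_blue_1','tube_orange_1']:
  for r in ctrl.regions_of(p,t): print(t,round(r['conf'],2),circ(W,r,0,.117))
plan(.4527,.1692,.067,-4.3)
E
```

```text
clock: 26.02
eef_pos: [0.4538, 0.1687, 0.201]
orientation: [0.0, 0.733, 0.68, 0.0]
contact_force: [-0.7, -0.1, 0.3]
width: 0.602
gripper_force: 0.0
tube_blue_1 0.93 (array([0.4526, 0.17  ]), 31, 31, array([0.4525, 0.1697]), 16.0, np.float64(0.1176))
tube_orange_1 0.91 (array([0.484, 0.135]), 31, 31, array([0.4841, 0.1349]), 16.1, np.float64(0.1176))
t 26.18 pos [0.4534 0.169  0.2009] shift [ 0.001 -0.004  0.669] turn [ 0.0001 -0.      0.0001]
```

```bash
python3 -m jog '[[[0,0,0.25,0,0,0],[0,0,0.45,0,0,0],[0,0,0.58,0,0,0],[-0.003,-0.004,0.668,0,0,0],[-0.003,-0.004,0.668,0,0,0],[-0.003,-0.004,0.668,0,0,0]]]'; python3 -m jog '[[[0,0,0,0,0,0],[0,0,0,0,0,0],[0,0,0,0,0,0],[0,0,0,0,0,0],[0,0,0,0,0,0]]]' 0 40;  python3 -m jog '[[[0,0,-0.1,0,0,0],[0,0,-0.25,0,0,0],[0,0,-0.45,0,0,0],[0,0,-0.7,0,0,0],[0,0,-0.86,0,0,0],[0,0,-0.86,0,0,0],[0,0,-0.86,0,0,0]]]'; python3 - <<'E'
from h import *
plan(.4846,-.1932,.24,11.4)
E
```

```text
clock: 26.92
eef_pos: [0.4528, 0.1697, 0.0683]
orientation: [0.0, 0.732, 0.681, 0.001]
contact_force: [0.4, 0.2, 0.2]
width: 0.599
gripper_force: 0.0
clock: 27.55
eef_pos: [0.4528, 0.17, 0.0683]
orientation: [0.001, 0.732, 0.681, 0.001]
contact_force: [-0.5, -0.4, 5.4]
width: 0.353
gripper_force: 39.2
clock: 28.42
eef_pos: [0.4513, 0.1695, 0.238]
orientation: [-0.0, 0.732, 0.681, -0.0]
contact_force: [0.2, 1.1, -1.5]
width: 0.353
gripper_force: 40.1
t 28.43 pos [0.4513 0.1695 0.238 ] shift [-1.797  0.297 -0.01 ] turn [-0.0002  0.     -0.0432]
```

```bash
python3 -m jog '[[[-0.2,0.03,-0.01,0,0,-0.01],[-0.45,0.07,-0.01,0,0,-0.03],[-0.9,0.149,-0.01,0,0,-0.043],[-0.9,0.149,-0.01,0,0,-0.043],[-0.9,0.149,-0.01,0,0,-0.043],[-0.9,0.149,-0.01,0,0,-0.043]]]'; python3 - <<'E'
from h import *
plan(.4846,-.1932,.24,11.4)
E
```

```text
clock: 29.18
eef_pos: [0.4677, -0.0115, 0.2396]
orientation: [-0.001, 0.634, 0.773, -0.0]
contact_force: [-0.2, -0.1, -0.4]
width: 0.359
gripper_force: 40.1
t 29.18 pos [ 0.4677 -0.0115  0.2396] shift [-0.907 -0.095 -0.003] turn [-0.0003 -0.0002 -0.0002]
```

```bash
python3 -m jog '[[[-0.2,-0.02,0,0,0,0],[-0.45,-0.05,0,0,0,0],[-0.75,-0.08,0,0,0,0],[-0.907,-0.095,0,0,0,0],[-0.907,-0.095,0,0,0,0],[-0.907,-0.095,0,0,0,0]]]'; python3 - <<'E'
from h import *
s=ctrl.sense(); p=ctrl.capture('wrist'); W=cloud(p,s)
q=s['orientation'];Rt=R.from_quat([q[1],q[2],q[3],q[0]]).as_matrix()
for r in ctrl.regions_of(p,'tube_blue_1'):
    P=(W[r['mask']]-s['eef_pos'])@Rt; P=P[~np.isnan(P[:,0])]; zt=np.percentile(P[:,2],2); T=P[P[:,2]<zt+.004]
    print(round(r['conf'],2),r['xy'],zt.round(4),cv2.minEnclosingCircle((T[:,:2]*1000).astype(np.float32)))
for r in ctrl.regions_of(p,'bucket_a'): print(round(r['conf'],2),np.round(r['xy']),circ(W,r,0,.114,.004))
plan(.4846,-.1932,.24,11.4)
E
```

```text
clock: 29.92
eef_pos: [0.4855, -0.1922, 0.2404]
orientation: [-0.001, 0.633, 0.774, 0.0]
contact_force: [-0.6, 0.5, -0.6]
width: 0.355
gripper_force: 40.1
0.79 [422.9, 196.0] 0.0799 ((-1.1801679134368896, 130.9085235595703), 16.250141143798828)
0.66 [279.7, 260.9] -0.05 ((0.09768299758434296, 0.4846738278865814), 16.424253463745117)
0.96 [394. 177.] (array([ 0.6087, -0.1644]), 47, 38, array([ 0.6131, -0.1664]), 23.8, np.float64(0.1139))
0.88 [336. 231.] (array([ 0.5631, -0.2289]), 17, 44, array([ 0.5629, -0.2358]), 22.1, np.float64(0.1141))
0.66 [348. 121.] (array([ 0.5356, -0.1151]), 47, 47, array([ 0.5358, -0.1155]), 24.1, np.float64(0.1137))
t 30.07 pos [ 0.4856 -0.1922  0.2409] shift [-0.004 -0.006  0.004] turn [ 0.     -0.      0.0001]
```

```bash
python3 -m jog '[[[-0.004,-0.006,0.12,0,0,0],[-0.004,-0.006,0.25,0,0,0],[-0.004,-0.006,0.31,0,0,0],[-0.004,-0.006,0.37,0,0,0],[-0.004,-0.006,0.43,0,0,0],[-0.004,-0.006,0.49,0,0,0],[-0.004,-0.006,0.54,0,0,0],[-0.004,-0.006,0.58,0,0,0]]]';python3 -m jog '[[[0,0,0.02,0,0,0],[0,0,0.035,0,0,0],[0,0,0.05,0,0,0],[0,0,0.05,0,0,0]]]'; python3 -m jog '[[[0,0,0.006,0,0,0],[0,0,0.012,0,0,0],[0,0,0.018,0,0,0],[0,0,0.018,0,0,0]]]'
```

```text
clock: 31.08
eef_pos: [0.4843, -0.1947, 0.1242]
orientation: [-0.0, 0.634, 0.773, -0.0]
contact_force: [-0.3, 0.5, -1.3]
width: 0.356
gripper_force: 40.1
clock: 31.58
eef_pos: [0.4843, -0.1947, 0.1148]
orientation: [-0.0, 0.634, 0.773, -0.0]
contact_force: [-0.4, 1.4, -1.5]
width: 0.356
gripper_force: 40.1
clock: 32.08
eef_pos: [0.4843, -0.1947, 0.1112]
orientation: [-0.0, 0.634, 0.773, -0.0]
contact_force: [-0.2, -0.7, -0.6]
width: 0.353
gripper_force: 40.1
```

```bash
python3 -m jog '[[[0,0,0.003,0,0,0],[0,0,0.006,0,0,0],[0,0,0.006,0,0,0]]]'; python3 -m jog '[[[0,0,0.003,0,0,0],[0,0,0.006,0,0,0],[0,0,0.006,0,0,0]]]'
```

```text
clock: 32.45
eef_pos: [0.4845, -0.1948, 0.1102]
orientation: [0.0, 0.634, 0.773, 0.0]
contact_force: [0.9, -0.3, -0.5]
width: 0.35
gripper_force: 40.1
clock: 32.83
eef_pos: [0.4849, -0.1951, 0.1098]
orientation: [0.001, 0.634, 0.773, 0.0]
contact_force: [-0.5, 1.0, 5.6]
width: 0.354
gripper_force: 40.6
```

```bash
python3 -m jog '[[[0,0,0,0,0,0],[0,0,0,0,0,0],[0,0,0,0,0,0]]]' 0.6; python3 -m jog '[[[0,0,-0.1,0,0,0],[0,0,-0.25,0,0,0],[0,0,-0.5,0,0,0],[0,0,-0.65,0,0,0],[0,0,-0.65,0,0,0]]]'; python3 - <<'E'
from h import *
s=ctrl.sense(); p=ctrl.capture('wrist'); W=cloud(p,s)
for t in ['tube_blue_1','bucket_a']:
  for r in ctrl.regions_of(p,t):
    P=W[r['mask']];z=np.nanpercentile(P[:,2],98);print('w',t,round(r['conf'],2),np.round(r['xy']),z.round(4),circ(W,r,0,z-.002,.003))
plan(.484,.1347,.2,-4.3)
E
```

```text
clock: 33.2
eef_pos: [0.4842, -0.1946, 0.1086]
orientation: [-0.0, 0.634, 0.773, -0.0]
contact_force: [0.4, 0.5, 0.8]
width: 0.6
gripper_force: 0.0
clock: 33.83
eef_pos: [0.486, -0.1955, 0.2422]
orientation: [0.003, 0.634, 0.773, 0.001]
contact_force: [0.4, 0.3, -0.9]
width: 0.602
gripper_force: 0.0
w tube_blue_1 0.89 [282. 188.] 0.1606 (array([ 0.4857, -0.1866]), 30, 31, array([ 0.4857, -0.1867]), 15.9, np.float64(0.1588))
w tube_blue_1 0.62 [422. 189.] 0.1604 (array([ 0.6135, -0.1673]), 31, 31, array([ 0.6137, -0.168 ]), 16.5, np.float64(0.159))
w bucket_a 0.96 [348. 117.] 0.1156 (array([ 0.5358, -0.1154]), 48, 47, array([ 0.5357, -0.1156]), 24.1, np.float64(0.1139))
w bucket_a 0.88 [267. 174.] 0.1507 None
w bucket_a 0.86 [394. 171.] 0.1159 (array([ 0.6082, -0.1647]), 47, 37, array([ 0.613 , -0.1663]), 23.6, np.float64(0.1142))
w bucket_a 0.83 [333. 230.] 0.1156 (array([ 0.5579, -0.2397]), 47, 34, array([ 0.5622, -0.2438]), 23.8, np.float64(0.114))
t 33.98 pos [ 0.4838 -0.1944  0.2375] shift [1.613 0.325 0.189] turn [-0.0003 -0.0002  0.0434]
```

```bash
python3 -m jog '[[[0.25,0.05,0,0,0,0],[0.5,0.1,0,0,0,0.02],[0.8,0.162,0,0,0,0.043],[0.8,0.162,0,0,0,0.043],[0.8,0.162,0,0,0,0.043],[0.8,0.162,0,0,0,0.043]]]' 0.6; python3 - <<'E'
from h import *
plan(.484,.1347,.2,-4.3)
E
```

```text
clock: 34.72
eef_pos: [0.4844, -0.0326, 0.2381]
orientation: [-0.0, 0.732, 0.681, -0.001]
contact_force: [0.4, -0.5, -0.1]
width: 0.6
gripper_force: 0.0
t 34.73 pos [ 0.4844 -0.0326  0.2381] shift [ 0.834 -0.063  0.191] turn [-0.0002  0.      0.0004]
```

```bash
python3 -m jog '[[[0.3,-0.02,0.05,0,0,0],[0.6,-0.04,0.1,0,0,0],[0.834,-0.063,0.19,0,0,0],[0.834,-0.063,0.19,0,0,0],[0.834,-0.063,0.19,0,0,0],[0.834,-0.063,0.19,0,0,0]]]' 0.6; python3 - <<'E'
from h import *
plan(.484,.1347,.067,-4.3)
E
```

```text
clock: 35.48
eef_pos: [0.4849, 0.1343, 0.2014]
orientation: [0.0, 0.733, 0.68, 0.0]
contact_force: [0.2, -0.2, 0.1]
width: 0.601
gripper_force: 0.0
t 35.48 pos [0.4849 0.1343 0.2014] shift [ 0.002 -0.005  0.672] turn [0.0001 0.     0.0001]
```

```bash
python3 -m jog '[[[0,0,0.25,0,0,0],[0,0,0.45,0,0,0],[0,0,0.58,0,0,0],[-0.004,-0.004,0.67,0,0,0],[-0.004,-0.004,0.67,0,0,0],[-0.004,-0.004,0.67,0,0,0]]]'; python3 -m jog '[[[0,0,0,0,0,0],[0,0,0,0,0,0],[0,0,0,0,0,0],[0,0,0,0,0,0],[0,0,0,0,0,0]]]' 0 40;  python3 -m jog '[[[0,0,-0.1,0,0,0],[0,0,-0.25,0,0,0],[0,0,-0.45,0,0,0],[0,0,-0.7,0,0,0],[0,0,-0.86,0,0,0],[0,0,-0.86,0,0,0],[0,0,-0.86,0,0,0]]]'; python3 - <<'E'
from h import *
plan(.5357,-.1153,.24,11.4)
E
```

```text
clock: 36.22
eef_pos: [0.4845, 0.1349, 0.0683]
orientation: [0.001, 0.732, 0.681, 0.001]
contact_force: [0.1, -0.2, -0.7]
width: 0.599
gripper_force: 0.0
clock: 36.85
eef_pos: [0.4847, 0.1353, 0.0684]
orientation: [0.001, 0.732, 0.681, 0.001]
contact_force: [0.7, -0.2, 6.0]
width: 0.357
gripper_force: 39.3
clock: 37.72
eef_pos: [0.4829, 0.135, 0.2379]
orientation: [-0.0, 0.732, 0.681, -0.001]
contact_force: [-0.1, -0.4, -1.6]
width: 0.354
gripper_force: 40.2
t 37.73 pos [0.4829 0.135  0.2379] shift [-1.229  0.354 -0.011] turn [-0.0002  0.     -0.0432]
```

```bash
python3 -m jog '[[[-0.2,0.06,-0.01,0,0,-0.01],[-0.4,0.115,-0.01,0,0,-0.03],[-0.62,0.178,-0.01,0,0,-0.043],[-0.62,0.178,-0.01,0,0,-0.043],[-0.62,0.178,-0.01,0,0,-0.043]]]'; python3 - <<'E'
from h import *
plan(.5357,-.1153,.24,11.4)
E
```

```text
clock: 38.35
eef_pos: [0.509, 0.0091, 0.2393]
orientation: [-0.001, 0.634, 0.773, -0.001]
contact_force: [-0.2, 0.4, -0.4]
width: 0.353
gripper_force: 40.1
t 38.35 pos [0.509  0.0091 0.2393] shift [-0.636  0.009 -0.004] turn [-0.0004 -0.0002 -0.0004]
```

```bash
python3 -m jog '[[[-0.2,0,0,0,0,0],[-0.4,0.005,0,0,0,0],[-0.55,0.008,0,0,0,0],[-0.636,0.009,0,0,0,0],[-0.636,0.009,0,0,0,0],[-0.636,0.009,0,0,0,0]]]'; python3 - <<'E'
from h import *
s=ctrl.sense(); p=ctrl.capture('wrist'); W=cloud(p,s); cv2.imwrite('pics/w9.png',p['image'])
q=s['orientation'];Rt=R.from_quat([q[1],q[2],q[3],q[0]]).as_matrix()
for r in ctrl.regions_of(p,'tube_orange_1'):
    P=(W[r['mask']]-s['eef_pos'])@Rt; P=P[~np.isnan(P[:,0])]; zt=np.percentile(P[:,2],2); T=P[P[:,2]<zt+.004]
    print(round(r['conf'],2),r['xy'],zt.round(4),cv2.minEnclosingCircle((T[:,:2]*1000).astype(np.float32)))
for r in ctrl.regions_of(p,'bucket_a'): print(round(r['conf'],2),np.round(r['xy']),circ(W,r,0,.114,.004))
plan(.5357,-.1153,.24,11.4)
E
```

```text
clock: 39.1
eef_pos: [0.5366, -0.1143, 0.2408]
orientation: [-0.0, 0.633, 0.774, 0.0]
contact_force: [0.0, -0.1, -0.6]
width: 0.354
gripper_force: 40.1
0.79 [279.1, 259.7] -0.05 ((-0.5304259061813354, 0.2325998842716217), 16.381454467773438)
0.75 [281.4, 326.5] 0.0801 ((-79.99616241455078, 3.127436637878418), 65.21186828613281)
0.66 [248.3, 11.8] 0.1787 ((183.75311279296875, -37.74058532714844), 35.49005889892578)
0.73 [334. 235.] (array([ 0.6155, -0.153 ]), 21, 47, array([ 0.6139, -0.1619]), 23.3, np.float64(0.1142))
0.65 [277. 188.] (array([ 0.5348, -0.1105]), 47, 38, array([ 0.5356, -0.1146]), 23.6, np.float64(0.1139))
0.65 [267. 314.] (array([ 0.5643, -0.2517]), 46, 19, array([ 0.5634, -0.2476]), 22.9, np.float64(0.1137))
0.64 [225. 233.] (array([ 0.4777, -0.1806]), 46, 18, array([ 0.4818, -0.1879]), 22.9, np.float64(0.1141))
t 39.25 pos [ 0.5367 -0.1145  0.241 ] shift [-0.003 -0.005  0.005] turn [ 0. -0.  0.]
```

```bash
python3 -m jog '[[[0,-0.005,0.12,0,0,0],[0,-0.005,0.25,0,0,0],[0,-0.005,0.31,0,0,0],[0,-0.005,0.37,0,0,0],[0,-0.005,0.43,0,0,0],[0,-0.005,0.49,0,0,0],[0,-0.005,0.54,0,0,0],[0,-0.005,0.58,0,0,0]]]';python3 -m jog '[[[0,0,0.02,0,0,0],[0,0,0.035,0,0,0],[0,0,0.05,0,0,0],[0,0,0.05,0,0,0]]]'; python3 -m jog '[[[0,0,0.006,0,0,0],[0,0,0.012,0,0,0],[0,0,0.022,0,0,0],[0,0,0.022,0,0,0]]]'
```

```text
clock: 40.25
eef_pos: [0.5356, -0.1157, 0.1242]
orientation: [-0.0, 0.634, 0.773, -0.0]
contact_force: [-0.4, -0.1, -0.1]
width: 0.359
gripper_force: 40.1
clock: 40.75
eef_pos: [0.5356, -0.1157, 0.1148]
orientation: [-0.0, 0.634, 0.773, -0.0]
contact_force: [1.2, 0.3, -0.5]
width: 0.355
gripper_force: 40.1
clock: 41.25
eef_pos: [0.5356, -0.1157, 0.1103]
orientation: [-0.0, 0.634, 0.773, -0.0]
contact_force: [0.7, 0.2, -0.5]
width: 0.354
gripper_force: 40.2
```

```bash
python3 -m jog '[[[0,0,0.003,0,0,0],[0,0,0.006,0,0,0],[0,0,0.006,0,0,0]]]'
```

```text
clock: 41.62
eef_pos: [0.5361, -0.116, 0.1099]
orientation: [0.0, 0.634, 0.773, 0.0]
contact_force: [-0.6, -0.2, 4.5]
width: 0.356
gripper_force: 40.5
```

Contact with the floor. I'll release, lift and move aside so the whole scene can be checked.

```bash
python3 -m jog '[[[0,0,0,0,0,0],[0,0,0,0,0,0],[0,0,0,0,0,0]]]' 0.6; python3 -m jog '[[[0,0,-0.1,0,0,0],[0,0,-0.25,0,0,0],[0,0,-0.5,0,0,0],[0,0,-0.65,0,0,0],[0,0,-0.65,0,0,0]]]';  python3 -m jog '[[[0.3,0,0,0,0,0],[0.6,0,0,0,0,0],[0.8,0,0,0,0,0],[0.8,0,0,0,0,0],[0.8,0,0,0,0,0],[0.8,0,0,0,0,0]]]'; python3 - <<'E'
from h import *
for n in ['scene','top']:
  p=ctrl.capture(n); W=cloud(p); cv2.imwrite(f'pics/{n}9.png',p['image'])
  for t in ['tube_orange_1','tube_blue_1','narrow_tube','bucket_a']:
   for r in ctrl.regions_of(p,t):
    P=W[r['mask']];z=np.nanpercentile(P[:,2],98);print(n,t,round(r['conf'],2),np.round(r['xy']),z.round(4),circ(W,r,0,z-.002,.003))
s=ctrl.sense(); print(s['clock'],s['contact_force'],s['width'])
E
```

```text
clock: 42.0
eef_pos: [0.5355, -0.1157, 0.109]
orientation: [-0.0, 0.634, 0.773, -0.0]
contact_force: [-0.3, -0.2, 0.1]
width: 0.601
gripper_force: 0.0
clock: 42.62
eef_pos: [0.5378, -0.1164, 0.2446]
orientation: [0.004, 0.634, 0.773, 0.001]
contact_force: [1.0, 1.0, 0.4]
width: 0.597
gripper_force: 0.0
clock: 43.38
eef_pos: [0.5043, 0.0401, 0.2391]
orientation: [-0.0, 0.634, 0.773, -0.0]
contact_force: [-0.2, 0.8, -1.1]
width: 0.602
gripper_force: 0.0
scene tube_orange_1 0.91 [308. 224.] 0.1624 (array([ 0.5371, -0.1189]), 32, 30, array([ 0.5366, -0.1193]), 16.7, np.float64(0.16))
scene tube_blue_1 0.83 [328. 253.] 0.1619 (array([ 0.4862, -0.1896]), 32, 30, array([ 0.4862, -0.1893]), 16.5, np.float64(0.1597))
scene tube_blue_1 0.73 [346. 213.] 0.1625 (array([ 0.6148, -0.1692]), 33, 31, array([ 0.6149, -0.1703]), 17.4, np.float64(0.1603))
scene narrow_tube 0.66 [265. 137.] 0.124 (array([0.7675, 0.1709]), 17, 16, array([0.7667, 0.1704]), 9.7, np.float64(0.1218))
scene bucket_a 0.65 [364. 260.] 0.117 (array([ 0.5573, -0.2514]), 32, 45, array([ 0.5614, -0.2488]), 22.8, np.float64(0.1154))
[... 861 characters left out ...]
[ 0.5361, -0.1157]), 15.8, np.float64(0.1605))
top tube_blue_1 0.58 [336. 215.] 0.1638 (array([ 0.6125, -0.1649]), 27, 27, array([ 0.613 , -0.1656]), 14.8, np.float64(0.1608))
top tube_blue_1 0.54 [344. 268.] 0.1631 (array([ 0.4851, -0.185 ]), 25, 30, array([ 0.4852, -0.1851]), 15.3, np.float64(0.1605))
top bucket_a 0.62 [332. 221.] 0.1177 (array([ 0.6081, -0.1609]), 47, 32, array([ 0.6135, -0.1649]), 23.8, np.float64(0.1155))
top bucket_a 0.51 [348. 276.] 0.1596 None
top bucket_a 0.5 [363. 243.] 0.1331 None
top bucket_a 0.49 [308. 253.] 0.1178 (array([ 0.5293, -0.1103]), 44, 31, array([ 0.5342, -0.1143]), 22.5, np.float64(0.1151))
43.875 [0.13780483 0.46115224 0.00833691] 0.6001900271725287
```

View pics/scene9.png

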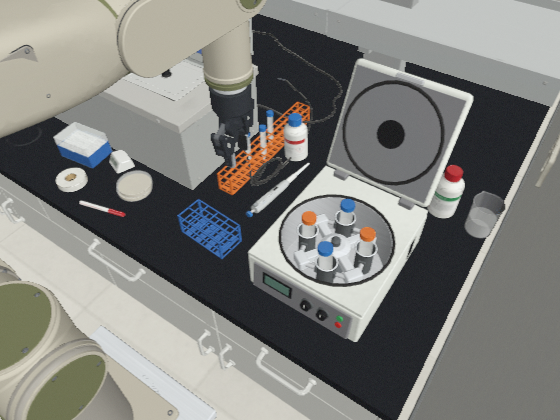

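The blue rack is empty. Orange caps at (309,219) and (368,235) px are opposite each other, and so are the blue caps at (347,206) and (326,249) px. All four tops are at about 0.16 m, so the tubes are seated, and the narrow tubes have not moved.

```bash
python3 -c "
from cell import ctrl
print(ctrl.finish_job())"
```

```text
the job is handed in; nothing more can be done
None
```

I seated and released all four 50 ml tubes in the rotor buckets, orange opposite orange and blue opposite blue, left the narrow tubes in place, and handed the job in at about 44 s; the hand-in returned no verdict.

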